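# Tap the bench anvil's tapered shank home

### The job

Take the little steel bench anvil from its wooden stand, stand its tapered shank loosely in the square socket of the green block and let go while it still stands proud. Then drive it home with the white mallet held in the gripper, mallet face down on the anvil's top, until the anvil's shoulder sits on the block. Finish by standing the mallet upright on the round black rubber pad, and do not knock or shift the other things on the bench.

Things in the scene. Friction and masses are not known exactly. Their poses are not given: they have to be found in the camera images.
- anvil: Steel bench anvil, about 0.52 kg. Origin: centre of the shoulder's underside; z up. Above it: shoulder plate 46x46x6, then a square body 34x34x36 with flat top, 42 above the origin, sides along its x and y. Below it: square shank with sides along x and y, tapering from 22 at the shoulder to 12 at the foot, 52 below the origin. It starts in the wooden stand, shoulder on the stand's top.
- socket: Green steel block 110x110x65 bolted down, a bright square mouth 23 wide amid its top. Origin: centre of its underside; mouth's sides along its x and y. The shank fits at any quarter turn. Sprung jaws grip it: set in lightly it stops, standing, with the shoulder about 11 to 14 above the block's top; driving it on takes 5 to 20 N and it stays put. Home: shoulder on the block, anvil origin 65 above the bench.
- stand: Dark wooden stand 90x90x62, fixed, with a round hole 35 wide through its middle in which the anvil's shank hangs. Origin: centre of its underside on the bench, z up.
- mallet: White nylon carver's mallet, turned round its z axis, 0.3 kg, 156 tall, standing on the flat face of its head. Origin: centre of that face (62 wide), z up along the handle. Head up to 72 wide and 76 high; handle 27 in diameter from 82 to 150.
- pad: Round black rubber pad, 110 in diameter, 6 thick, fixed to the bench. Origin: centre of its underside.
- varnish: Bystander: brown bottle with black cap, 60 in diameter, 190 tall, standing beside the green block. Origin: centre of its underside.
- oil: Bystander: green bottle with yellow cap, 56 in diameter, 180 tall, standing beside the wooden stand. Origin: centre of its underside.
- glue: Bystander: blue bottle with red cap, 52 in diameter, 150 tall, between the mallet and the pad. Origin: centre of its underside.
- blank: Bystander: brown wooden blank 150x50x40 lying flat. Origin: centre of its underside, x along it.
- screwdriver: Bystander: screwdriver about 190 long lying flat, x along it.
- waxtin: Bystander: low round yellow wax tin, 76 in diameter, 40 tall, beside the wooden stand. Origin: centre of its underside.
There are look-alikes about, which are no part of the job. Of the things that look like the anvil, the largest one is meant.

How it is judged:
By the outcome, as a careful person would: the job done as asked, in the order asked, and still so for the second after the job is handed in, with the robot touching nothing.
It also fails if it takes over 62 s, if anything falls off the work surface, if the arm or the gripper's body presses on something with over 40 N, if the wrist force passes 120 N, or if a joint passes its speed limit or range.

### The arm

A 6-joint arm with a two-finger parallel gripper is mounted at the origin on the work surface. World frame = base frame: x ahead of the robot, y to its left, z up, the work surface at z = 0. Lengths are in m, angles in rad, forces in N, time in s.
With the tool pointing down it reaches from about 0.375 to 0.9 m from the base axis. Payload 3.1 kg.
Tool frame: the origin (TCP) lies midway between the tips of the shut fingers; the grasp point (between the pads) lies grip_point_offset behind it (grip_point_offset is the distance from the TCP to the grasp point, in m); y points along the fingers, z is the direction in which the jaws open and shut, and the axes are right-handed (so a half turn about y gives the same grasp; the last joint's range is limited). The gripper opens to 87 mm and grips with 3 to 60 N. Pads are 19 mm wide; open, the fingers measure 117 mm over their backs; the gripper's body (75 mm by 190 mm) begins 51 mm behind the grasp point.
Start: joints at [-1.458, 0.527, 1.433, -0, 1.181, -0.178], TCP at [0.179, -0.599, 0.223] pointing down, gripper open.
Joint ranges: [-3.08, 3.08], [-0.75, 2.2], [0.22, 2.44], [-1.43, 4.57], [0, 2.65], [-2.85, 2.85]. Speed limits (rad/s): [2.79, 2.79, 3.14, 3.14, 3.14, 3.14].

### API

Orientations are given as a unit quaternion [x, y, z, w].
In Python, from rig import * gives the robot as it stands.
- The arm moves only by the tool jog_arm, never from a script. Its argument "increments" is a list that holds one entry, the list of rows, each a list of 7 numbers: the turn, a rotation vector about the world's x, y, z in degrees, then the shift along the world's x, y, z in m, then the closure, from -1 (fully open) to 1 (shut), so that 0 is half open. In form: [[[rx, ry, rz, x, y, z, jaw], ...]]. A call has 1 to 8 rows; each row is the pose to reach, as a shift and turn from the pose measured when the call began; what a row does not reach only later rows make up. A row lasts 1/10 s, in which the tool goes at most 50 mm and 8.59 degrees, less where a joint would pass 70% of its speed; a pose out of reach is approached as far as the arm can. A call with a gripper value outside its range is refused whole. The fingers move at their own pace and stop on an object; "squeeze" is the grip in N (left out, the last holds). Time passes only in rows, so rows that repeat a pose let the fingers close. It gives the time, the measured TCP pose, the force and the opening at its end, in the units of the state.
- get_obs(): the state, without advancing time (a new reading comes with each control period).
- camera(name): name is "side" or "top" or "wrist"; returns the picture (480x640x3 uint8, red, green, blue); there is no depth.
- camera_info(name): a dict with "K" (3x3 intrinsics, pixels), "R" (3x3) and "t" (3): a world point X has camera coordinates R X + t. Camera axes: x right, y down, z forward; pixel columns grow to the right and rows downward; lengths in m; the calibration is good to about 2 mm. A picture is of the moment at which its call begins: read the wrist's pose just before it. camera_info takes no time and is no camera call; for the wrist camera it gives the pose at the moment of the call.
- hand_in(): hands the job in, once; it reports no verdict.
The state is a dict: "time": time; "q": joint angles; "joint_velocities": joint speeds; "joint_torque": joint torques, N m; "position": TCP position; "tool_rot": TCP orientation; "ft_force": force on the tool from outside, world axes, zero at the start; "moment": the same for the moment, N m; "grip_width": finger opening in m.
Only numpy, scipy, OpenCV 4.12 (cv2) and the standard library are available. Lean on these libraries where they do the work, as an engineer would, in place of code of your own. Each camera call takes 0.05 s, during which the arm holds its last target.

## Working session

There is one attempt and no reset: what is moved stays moved. The work goes in short steps, Python scripts to look and compute and a tool call to move; the robot and the scene stay as the last step left them, time stands still between calls to the robot, and variables do not carry over. Pictures are saved under pics/ and viewed, and the job is handed in when it is done.

Besides the shell and the picture viewer there is one more tool, called after ">>>" by a JSON object that holds its "fn" and its "kwargs". jog_arm: Moves the arm, as the interface text tells. Its arguments: {"type":"object","properties":{"increments":{"type":"array","items":{"type":"array","items":{"type":"array","items":{"type":"number"}}}},"squeeze":{"type":"number"}},"required":["increments"]}

```bash
ls; mkdir -p pics; python3 - <<'E'
from rig import *
import cv2
o=get_obs()
print(o)
for n in ["side","top","wrist"]:
    i=camera_info(n); print(n,i)
    cv2.imwrite(f"pics/{n}0.png",camera(n)[:,:,::-1])
E
```

```text
pics
{'time': 0.0, 'q': array([-1.45846229e+00,  5.28451867e-01,  1.43390997e+00, -2.73851141e-05,
        1.18141573e+00, -1.78503019e-01]), 'joint_velocities': array([ 1.88091619e-04,  8.42036271e-05,  2.12131168e-03, -1.09061389e-03,
        9.40511059e-05, -1.18082082e-03]), 'joint_torque': array([-1.02501355e-03, -4.40039492e+01, -1.76592636e+01,  6.33795164e-02,
        5.81788807e-02, -1.48799109e-04]), 'position': array([ 0.17915547, -0.59799518,  0.221578  ]), 'tool_rot': array([-0.10245139,  0.70041492, -0.6988702 ,  0.10248459]), 'ft_force': array([-0.09623682, -0.17069291, -0.14905042]), 'moment': array([ 0.00385979,  0.01210322, -0.05126523]), 'grip_width': 0.08722045666089664}
side {'K': array([[457.48548809,   0.        , 310.43534017],
       [  0.        , 457.48548809, 239.5517099 ],
       [  0.        ,   0.        ,   1.        ]]), 'R': array([[-0.94446944, -0.32807233, -0.01860186],
       [-0.16119542,  0.51189973, -0.84378593],
       [ 0.28634511, -0.79393149, -0.53635741]]), 't': array([0.5182433 , 0.14569602, 0.89262461])}
top {'K': array([[614.96504971,   0.        , 322.05177572],
       [  0.        , 614.96504971, 237.76600651],
       [  0.        ,   0.        ,   1.        ]]), 'R': array([[ 0.01859512, -0.99978912,  0.00871455],
       [-0.99439107, -0.01940097, -0.10397115],
       [ 0.1041183 , -0.00673232, -0.99454213]]), 't': array([-0.00542712,  0.55254968,  1.35192992])}
wrist {'K': array([[346.78971915,   0.        , 318.99831187],
       [  0.        , 346.78971915, 244.26461332],
       [  0.        ,   0.        ,   1.        ]]), 'R': array([[ 0.28684443, -0.95797645, -0.00118523],
       [-0.92430235, -0.27708621,  0.26246599],
       [-0.25176465, -0.0741914 , -0.96494052]]), 't': array([-0.62444701, -0.03083622,  0.38980222])}
```

View pics/top0.png

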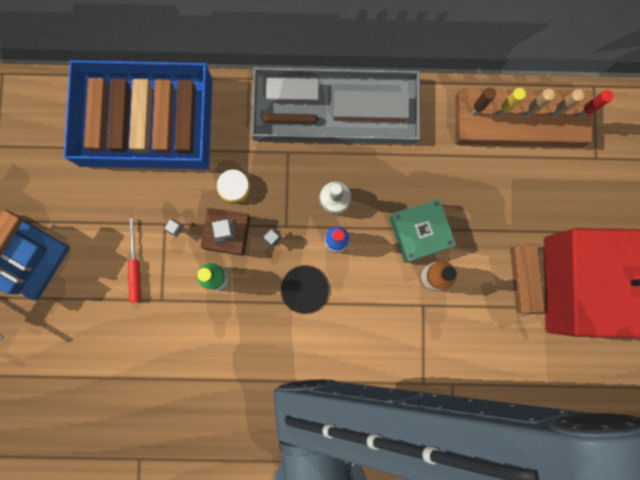

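View pics/side0.png

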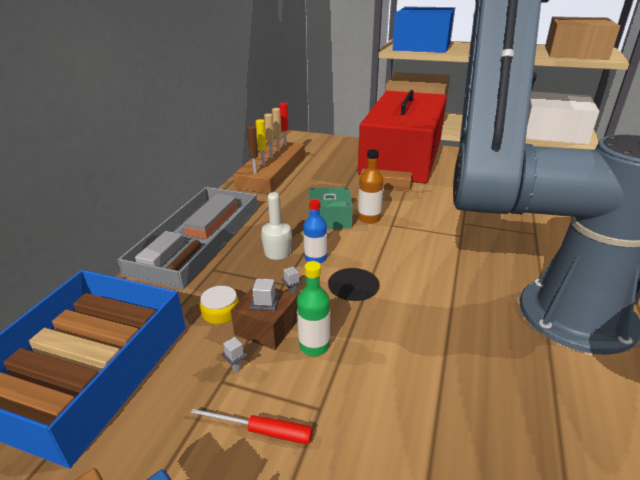

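View pics/wrist0.png

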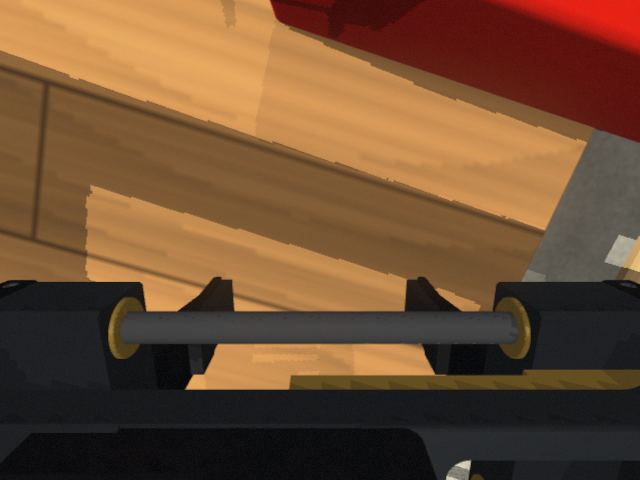

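The top view shows the anvil on its stand at about (224,230), two smaller look-alikes at (174,227) and (272,237), and the green block at (423,230). The mallet is at (335,197), the pad at (305,290) and the glue at (337,238).

```bash
cat > h.py <<'E'
from rig import *
import numpy as np, cv2
def ray(info,u,v,z):
    K,R,t=[np.array(info[k]) for k in("K","R","t")]
    c=-R.T@t; d=R.T@np.linalg.solve(K,[u,v,1.])
    return c+d*(z-c[2])/d[2]
def proj(info,X):
    p=info["K"]@(info["R"]@np.array(X,float)+info["t"]); return p[:2]/p[2]
E
python3 - <<'E'
import rig
print([ (n,getattr(rig,n)) for n in dir(rig) if not n.startswith('__')])
from h import *
im=cv2.imread("pics/top0.png")
c=im[150:320,150:470]; cv2.imwrite("pics/topc.png",cv2.resize(c,None,fx=2.5,fy=2.5,interpolation=cv2.INTER_CUBIC))
im=cv2.imread("pics/side0.png")
c=im[170:400,180:420]; cv2.imwrite("pics/sidec.png",cv2.resize(c,None,fx=2.5,fy=2.5,interpolation=cv2.INTER_CUBIC))
E
```

```text
[('Unreachable', <class 'rig.Unreachable'>), ('camera', <function make.<locals>.drawn_camera at 0x7f1490da80e0>), ('camera_info', <function make.<locals>.<lambda> at 0x7f1490da8680>), ('get_obs', <function make.<locals>.<lambda> at 0x7f1490da85e0>), ('grip_point_offset', 0.0187), ('hand_in', <function connect.<locals>.done at 0x7f1490d1f740>)]
```

View pics/topc.png

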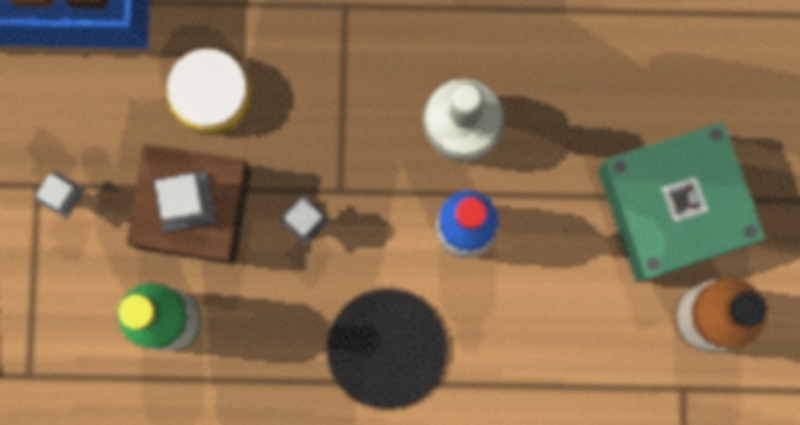

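View pics/sidec.png

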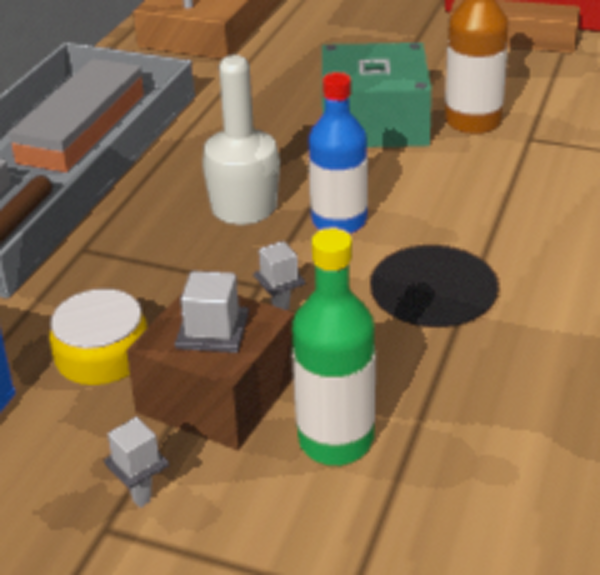

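```bash
python3 - <<'E'
from h import *
T=camera_info("top")
def P(u,v,z): return ray(T,150+u/2.5-.3,150+v/2.5-.3,z)
def sh(n,pts,z):
    p=np.array([P(u,v,z) for u,v in pts]); print(n,p.mean(0).round(4), [tuple(x[:2].round(4)) for x in p])
    if len(p)==4:
        e=p[1]-p[0]; print("  edge ang",[round(np.degrees(np.arctan2(*(p[(i+1)%4]-p[i])[1::-1])),1) for i in range(4)],[round(np.linalg.norm(p[(i+1)%4]-p[i]),4) for i in range(4)])
sh("anvil top",[(155,180),(197,173),(204,216),(162,223)],.104)
sh("sock mouth",[(663,187),(697,180),(708,213),(673,220)],.065)
sh("sock top",[(607,162),(722,125),(764,238),(642,280)],.065)
sh("mallet top",[(466,98)],.156)
sh("mallet head",[(463,119)],.05)
sh("pad",[(388,348)],.006)
sh("glue cap",[(472,212)],.150)
sh("varn cap",[(747,308)],.190)
sh("oil cap",[(136,312)],.180)
sh("tin top",[(207,87)],.040)
sh("look1",[(58,193)],.07);sh("look2",[(304,217)],.07)
E
```

```text
anvil top [0.5595 0.2193 0.104 ] [(np.float64(0.5744), np.float64(0.2407)), (np.float64(0.5811), np.float64(0.2053)), (np.float64(0.5445), np.float64(0.1981)), (np.float64(0.5378), np.float64(0.2334))]
  edge ang [np.float64(-79.3), np.float64(-168.9), np.float64(100.7), np.float64(11.3)] [np.float64(0.0361), np.float64(0.0373), np.float64(0.036), np.float64(0.0373)]
sock mouth [ 0.5709 -0.2174  0.065 ] [(np.float64(0.582), np.float64(-0.1978)), (np.float64(0.5888), np.float64(-0.2277)), (np.float64(0.5598), np.float64(-0.2373)), (np.float64(0.553), np.float64(-0.2066))]
  edge ang [np.float64(-77.2), np.float64(-161.5), np.float64(102.4), np.float64(17.0)] [np.float64(0.0306), np.float64(0.0305), np.float64(0.0314), np.float64(0.0303)]
sock top [ 0.57   -0.2161  0.065 ] [(np.float64(0.6032), np.float64(-0.1485)), (np.float64(0.6381), np.float64(-0.2497)), (np.float64(0.5388), np.float64(-0.2864)), (np.float64(0.4999), np.float64(-0.1797))]
  edge ang [np.float64(-71.0), np.float64(-159.7), np.float64(110.0), np.float64(16.8)] [np.float64(0.1071), np.float64(0.1059), np.float64(0.1136), np.float64(0.1079)]
mallet top [ 0.6407 -0.021   0.156 ] [(np.float64(0.6407), np.float64(-0.021))]
mallet head [ 0.6415 -0.0217  0.05  ] [(np.float64(0.6415), np.float64(-0.0217))]
pad [0.4379 0.0416 0.006 ] [(np.float64(0.4379), np.float64(0.0416))]
glue cap [ 0.5473 -0.0276  0.15  ] [(np.float64(0.5473), np.float64(-0.0276))]
varn cap [ 0.4708 -0.2446  0.19  ] [(np.float64(0.4708), np.float64(-0.2446))]
oil cap [0.459  0.2386 0.18  ] [(np.float64(0.459), np.float64(0.2386))]
tin top [0.6676 0.2084 0.04  ] [(np.float64(0.6676), np.float64(0.2084))]
look1 [0.5657 0.3305 0.07  ] [(np.float64(0.5657), np.float64(0.3305))]
look2 [0.5489 0.1159 0.07  ] [(np.float64(0.5489), np.float64(0.1159))]
```

>>> {"fn": "jog_arm", "kwargs": {"increments": [[[0,0,0,0,0,0.08,-1],[0,0,0,0,0,0.08,-1],[0,0,-6,0.381,0.817,0.08,-1],[0,0,-6,0.381,0.817,0.08,-1],[0,0,-6,0.381,0.817,0.08,-1],[0,0,-6,0.381,0.817,0.08,-1],[0,0,-6,0.381,0.817,0.08,-1],[0,0,-6,0.381,0.817,0.08,-1]]]}}

```text
time: 0.95
position: [0.3063, -0.3242, 0.3017]
tool_rot: [-0.065, 0.705, -0.703, 0.066]
ft_force: [0.8, 0.3, 0.5]
grip_width: 0.0866
```

>>> {"fn": "jog_arm", "kwargs": {"increments": [[[0,0,0,0.254,0.543,0,-1],[0,0,0,0.254,0.543,0,-1],[0,0,0,0.254,0.543,0,-1],[0,0,0,0.254,0.543,0,-1],[0,0,0,0.254,0.543,0,-1],[0,0,0,0.254,0.543,0,-1],[0,0,0,0.254,0.543,0,-1],[0,0,0,0.254,0.543,0,-1]]]}}

```text
time: 1.75
position: [0.4754, 0.0383, 0.3017]
tool_rot: [-0.065, 0.705, -0.703, 0.066]
ft_force: [0.7, -0.3, 0.4]
grip_width: 0.087
```

```bash
cat > wp.py <<'E'
import sys
from h import *
def snap(n):
    o=get_obs(); i=camera_info("wrist"); im=camera("wrist")[:,:,::-1].copy()
    cv2.imwrite(f"pics/{n}.png",im); np.savez(f"pics/{n}.npz",**{k:i[k] for k in("K","R","t")}); 
    R=__import__('scipy.spatial.transform',fromlist=['Rotation']).Rotation.from_quat(o["tool_rot"]).as_matrix()
    print(o["time"],o["position"].round(4),"jaw",np.degrees(np.arctan2(R[1,2],R[0,2])).round(2),"down",R[:,1].round(4),"F",o["ft_force"].round(2),"w",round(float(o["grip_width"]),4))
    return o,i,im
if __name__=="__main__": snap(sys.argv[1])
E
python3 wp.py w1
```

```text
1.75 [0.4754 0.0383 0.3017] jaw -79.37 down [ 3.0e-04  1.8e-03 -1.0e+00] F [ 0.67 -0.33  0.36] w 0.087
```

View pics/w1.png

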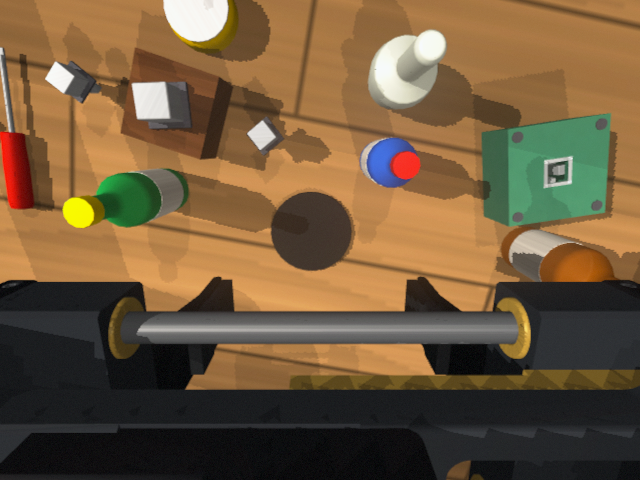

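>>> {"fn": "jog_arm", "kwargs": {"increments": [[[0,0,0,0.02,0.162,-0.02,-1],[0,0,0,0.02,0.162,-0.04,-1],[0,0,0,0.02,0.162,-0.05,-1],[0,0,0,0.02,0.162,-0.05,-1],[0,0,0,0.02,0.162,-0.05,-1]]]}}

```text
time: 2.3
position: [0.4969, 0.2099, 0.2498]
tool_rot: [-0.069, 0.707, -0.701, 0.069]
ft_force: [-0.1, 0.3, 0.4]
grip_width: 0.0869
```

```bash
python3 wp.py w2; python3 - <<'E'
import cv2
im=cv2.imread("pics/w1.png")
cv2.imwrite("pics/w1s.png",cv2.resize(im[100:240,470:630],None,fx=4,fy=4,interpolation=cv2.INTER_CUBIC))
E
```

```text
2.3 [0.4969 0.2099 0.2498] jaw -78.8 down [ 4.0e-04  8.7e-03 -1.0e+00] F [-0.06  0.3   0.44] w 0.0869
```

View pics/w2.png

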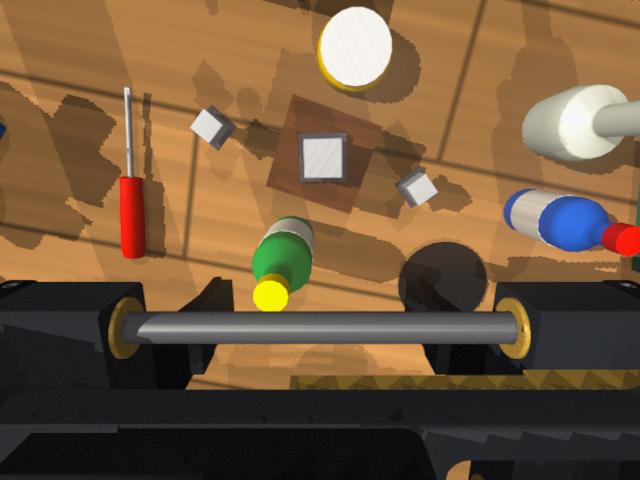

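View pics/w1s.png

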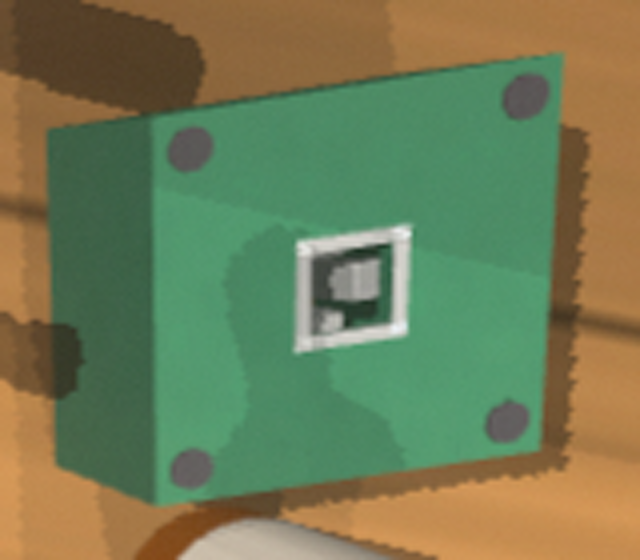

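```bash
cat > quad.py <<'E'
from h import *
def load(n): 
    i=dict(np.load(f"pics/{n}.npz")); return i,cv2.imread(f"pics/{n}.png")
def brightquad(n,box,thr,z,fill=False):
    i,im=load(n); x0,y0,x1,y1=box
    g=im[y0:y1,x0:x1].astype(int); m=((g.min(2)>thr)&(g.max(2)-g.min(2)<25)).astype(np.uint8)
    cs,_=cv2.findContours(m,cv2.RETR_EXTERNAL,cv2.CHAIN_APPROX_NONE); c=max(cs,key=cv2.contourArea)[:,0,:]+[x0,y0]
    w=np.array([ray(i,u,v,z)[:2]*1000 for u,v in c],np.float32)
    r=cv2.minAreaRect(w); M=cv2.moments(w.reshape(-1,1,2)); 
    print(n,"rect",np.round(r[0],1),np.round(r[1],1),"ang",round(r[2],1),"centroid",round(M['m10']/M['m00'],1),round(M['m01']/M['m00'],1))
    return r
E
python3 - <<'E'
from quad import *
for t in (110,140,160): brightquad("w2",(295,120,355,190),t,.104)
for t in (110,140,160): brightquad("w1",(535,140,585,200),t,.065)
i,im=load("w1")
p=lambda a,b:(470+(a-1.5)/4,100+(b-1.5)/4)
c=np.array([ray(i,*p(*x),.065)[:2] for x in[(153,115),(564,54),(541,449),(157,505)]]);print(c,c.mean(0))
e=np.roll(c,-1,0)-c;print(np.degrees(np.arctan2(e[:,1],e[:,0])),np.linalg.norm(e,axis=1))
E
python3 -c "
import cv2
im=cv2.imread('pics/w2.png')
cv2.imwrite('pics/w2s.png',cv2.resize(im[80:230,250:450],None,fx=4,fy=4,interpolation=cv2.INTER_CUBIC))"
```

```text
w2 rect [562.2 220.6] [33.6 33.9] ang 12.8 centroid 562.2 220.9
w2 rect [562.1 221. ] [32.8 32.7] ang 12.2 centroid 562.1 220.7
w2 rect [562.1 220.8] [32.6 32.4] ang 12.2 centroid 562.0 220.6
w1 rect [ 573.1 -217. ] [30.7 30.9] ang 19.6 centroid 573.0 -216.7
w1 rect [ 573.1 -217. ] [30.7 30.9] ang 19.6 centroid 573.0 -216.7
w1 rect [ 573.1 -216.9] [30.7 30.8] ang 19.6 centroid 573.0 -217.0
[[ 0.60714814 -0.1467129 ]
 [ 0.64255921 -0.25054768]
 [ 0.53987436 -0.28719735]
 [ 0.50341928 -0.18317937]] [ 0.57325025 -0.21690932]
[ -71.16893919 -160.35780234  109.31398316   19.36941295] [0.10970691 0.10902925 0.1102212  0.10995218]
```

View pics/w2s.png

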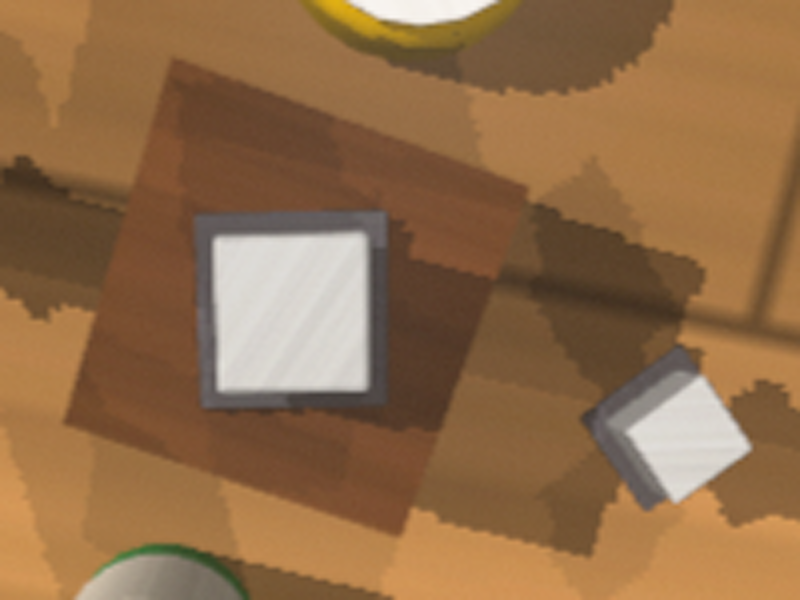

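The anvil top centres on (562, 221) mm at 12.5°. The socket mouth centres on (573, -217) mm at 19.5°, and the block's outline gives the same values.

>>> {"fn": "jog_arm", "kwargs": {"increments": [[[0,0,1.3,0.065,0.011,0,-1],[0,0,1.3,0.065,0.011,0,-1],[0,0,1.3,0.065,0.011,-0.03,-1],[0,0,1.3,0.065,0.011,-0.07,-1],[0,0,1.3,0.065,0.011,-0.1,-1],[0,0,1.3,0.065,0.011,-0.125,-1],[0,0,1.3,0.065,0.011,-0.125,-1],[0,0,1.3,0.065,0.011,-0.125,-1]]]}}

```text
time: 3.15
position: [0.5628, 0.2179, 0.1263]
tool_rot: [-0.075, 0.706, -0.7, 0.077]
ft_force: [0.2, 0.1, 0.2]
grip_width: 0.087
```

```bash
python3 wp.py w3
```

```text
3.15 [0.5628 0.2179 0.1263] jaw -77.66 down [ 0.0017  0.0074 -1.    ] F [0.21 0.12 0.23] w 0.087
```

View pics/w3.png

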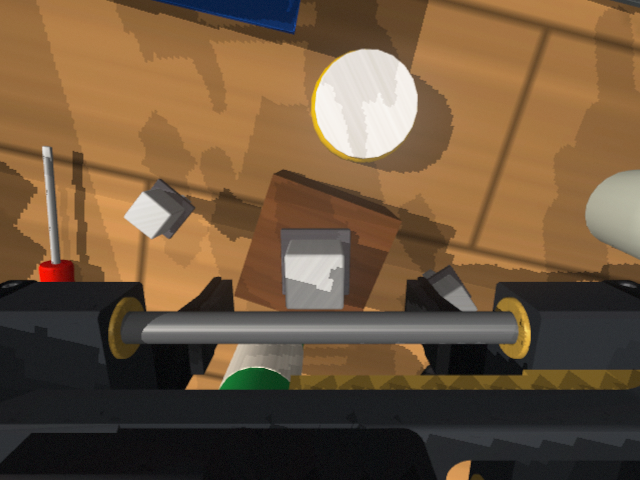

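>>> {"fn": "jog_arm", "kwargs": {"increments": [[[-0.4,0.1,0,-0.001,0.003,-0.03,-1],[-0.4,0.1,0,-0.001,0.003,-0.045,-1],[-0.4,0.1,0,-0.001,0.003,-0.052,-1],[-0.4,0.1,0,-0.001,0.003,-0.052,-1]]]}}

```text
time: 3.6
position: [0.5631, 0.2212, 0.0759]
tool_rot: [-0.075, 0.703, -0.703, 0.077]
ft_force: [0.7, 0.5, 0.1]
grip_width: 0.0869
```

```bash
python3 wp.py w4
```

```text
3.6 [0.5631 0.2212 0.0759] jaw -77.65 down [ 0.0032  0.0011 -1.    ] F [0.68 0.53 0.08] w 0.0869
```

View pics/w4.png

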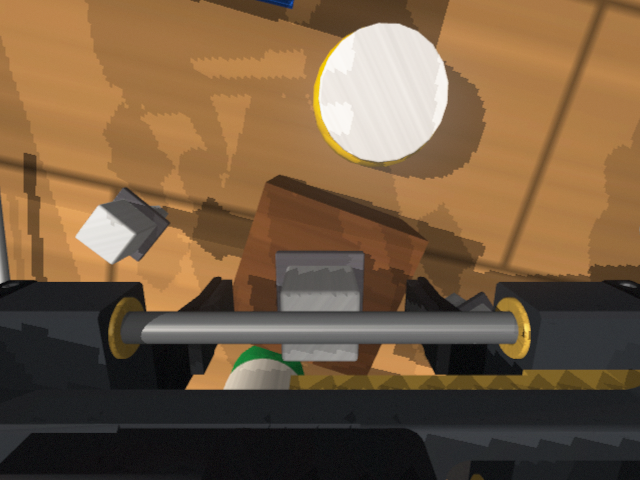

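Anvil centred between the fingers, at (320,325). Closing now.

>>> {"fn": "jog_arm", "kwargs": {"increments": [[[0,0.2,0,-0.001,0,-0.001,0.3],[0,0.2,0,-0.001,0,-0.001,0.3],[0,0.2,0,-0.001,0,-0.001,0.6],[0,0.2,0,-0.001,0,-0.001,1],[0,0.2,0,-0.001,0,-0.001,1],[0,0.2,0,-0.001,0,-0.001,1],[0,0.2,0,-0.001,0,-0.001,1],[0,0.2,0,-0.001,0,-0.001,1]]], "squeeze": 45}}

```text
time: 4.45
position: [0.5625, 0.2212, 0.0754]
tool_rot: [-0.076, 0.703, -0.703, 0.076]
ft_force: [-0.5, -0.3, 0.5]
grip_width: 0.0337
```

```bash
python3 wp.py w5
```

```text
4.45 [0.5625 0.2212 0.0754] jaw -77.64 down [ 8.e-04  1.e-03 -1.e+00] F [-0.46 -0.35  0.52] w 0.0337
```

>>> {"fn": "jog_arm", "kwargs": {"increments": [[[0,0,0,0,0,0.02,1],[0,0,0,0,0,0.06,1],[0,0,0,0,0,0.11,1],[0,0,0,0,0,0.16,1],[0,0,0,0,0,0.21,1],[0,0,0,0,0,0.23,1],[0,0,0,0,-0.03,0.23,1],[0,0,0,0,-0.08,0.23,1]]]}}

```text
time: 5.3
position: [0.5617, 0.143, 0.3052]
tool_rot: [-0.078, 0.704, -0.702, 0.078]
ft_force: [0.8, -0.1, -6.4]
grip_width: 0.0336
```

```bash
python3 wp.py w6
```

```text
5.3 [0.5617 0.143  0.3052] jaw -77.35 down [ 7.0e-04  2.6e-03 -1.0e+00] F [ 0.81 -0.13 -6.4 ] w 0.0336
```

View pics/w6.png

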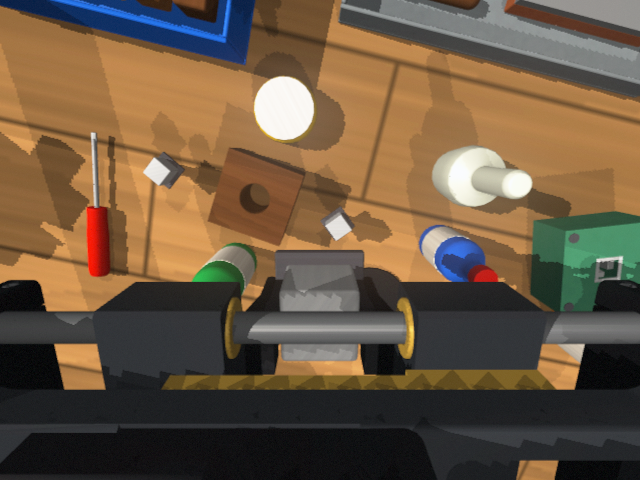

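>>> {"fn": "jog_arm", "kwargs": {"increments": [[[0,0,2,0,-0.05,0,1],[0,0,4,-0.01,-0.1,0,1],[0,0,7,-0.02,-0.15,0,1],[0,0,7,-0.03,-0.2,0,1],[0,0,7,-0.04,-0.25,0,1],[0,0,7,-0.04,-0.3,0,1],[0,0,7,-0.05,-0.34,0,1],[0,0,7,-0.05,-0.36,0,1]]]}}

```text
time: 6.15
position: [0.5094, -0.2317, 0.3028]
tool_rot: [0.119, -0.694, 0.701, -0.115]
ft_force: [0.1, 0.9, -5.0]
grip_width: 0.0337
```

>>> {"fn": "jog_arm", "kwargs": {"increments": [[[0,0,0,0,0,0,1],[0,0,0,0,0,0,1]]]}}

```text
time: 6.35
position: [0.5081, -0.2316, 0.301]
tool_rot: [0.12, -0.695, 0.7, -0.113]
ft_force: [-0.4, 1.0, -5.1]
grip_width: 0.0339
```

```bash
python3 wp.py w7
```

```text
6.35 [ 0.5081 -0.2316  0.301 ] jaw -71.08 down [-0.0083 -0.0074 -0.9999] F [-0.38  1.04 -5.1 ] w 0.0339
```

View pics/w7.png

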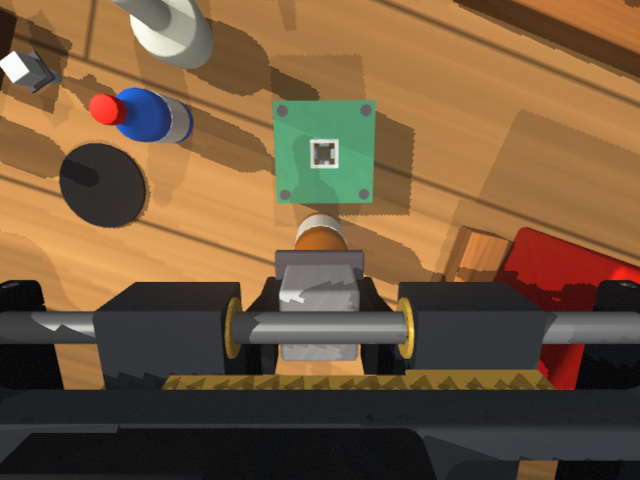

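```bash
python3 - <<'E'
from quad import *
for t in (120,150): brightquad("w7",(300,130,350,180),t,.065)
i,im=load("w7")
c=np.array([ray(i,*x,.065)[:2] for x in[(273,101),(376,100),(374,202.5),(276,203)]]);print(c.mean(0))
e=np.roll(c,-1,0)-c;print(np.degrees(np.arctan2(e[:,1],e[:,0])),np.linalg.norm(e,axis=1))
print(brightquad("w6",(590,245,632,295),120,.065))
print([np.round(cv2.Rodrigues(np.array([0,0,0.]))[0].trace())])
E
python3 - <<'E'
import cv2
im=cv2.imread('pics/w7.png')
cv2.imwrite('pics/w7s.png',cv2.resize(im[90:290,240:400],None,fx=3,fy=3,interpolation=cv2.INTER_CUBIC))
E
```

```text
w7 rect [ 573.4 -216.7] [30.  31.1] ang 18.9 centroid 572.9 -216.6
w7 rect [ 573.4 -216.7] [30.  31.1] ang 18.9 centroid 572.9 -216.6
[ 0.57317632 -0.21775023]
[ -70.52294046 -159.70836162  109.1739013    18.66525142] [0.10971486 0.10979519 0.1128245  0.10919809]
w6 rect [ 573.6 -216.2] [29.9 31.3] ang 17.3 centroid 580.8 -219.3
((573.5811767578125, -216.1707000732422), (29.89813995361328, 31.26368522644043), 17.326250076293945)
[np.float64(3.0)]
```

View pics/w7s.png

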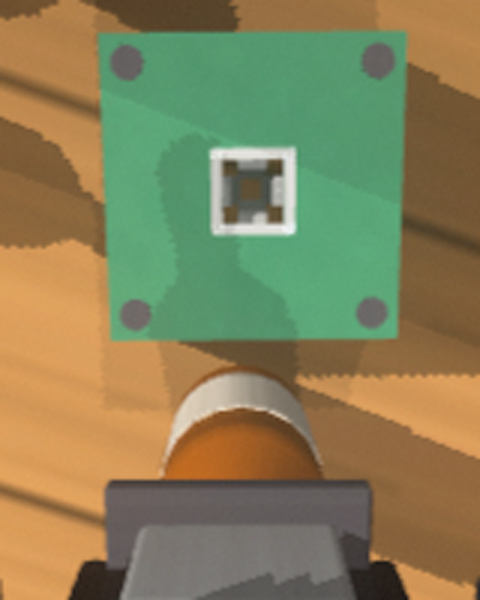

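>>> {"fn": "jog_arm", "kwargs": {"increments": [[[0.4,-0.5,0.2,0.04,0.009,0,1],[0.4,-0.5,0.2,0.065,0.0146,0,1],[0.4,-0.5,0.2,0.065,0.0146,-0.03,1],[0.4,-0.5,0.2,0.065,0.0146,-0.08,1],[0.4,-0.5,0.2,0.065,0.0146,-0.12,1],[0.4,-0.5,0.2,0.065,0.0146,-0.14,1],[0.4,-0.5,0.2,0.065,0.0146,-0.145,1],[0.4,-0.5,0.2,0.065,0.0146,-0.145,1]]]}}

```text
time: 7.2
position: [0.5734, -0.2144, 0.1557]
tool_rot: [-0.119, 0.697, -0.697, 0.118]
ft_force: [0.2, -0.0, -4.8]
grip_width: 0.034
```

```bash
python3 wp.py w8; python3 -c "
from h import *
im=camera('side')[:,:,::-1]
cv2.imwrite('pics/s8.png',cv2.resize(im[120:280,260:440],None,fx=4,fy=4,interpolation=cv2.INTER_CUBIC)[:600])"
```

```text
7.2 [ 0.5734 -0.2144  0.1557] jaw -70.69 down [-4.e-04  9.e-04 -1.e+00] F [ 0.18 -0.04 -4.77] w 0.034
```

View pics/w8.png

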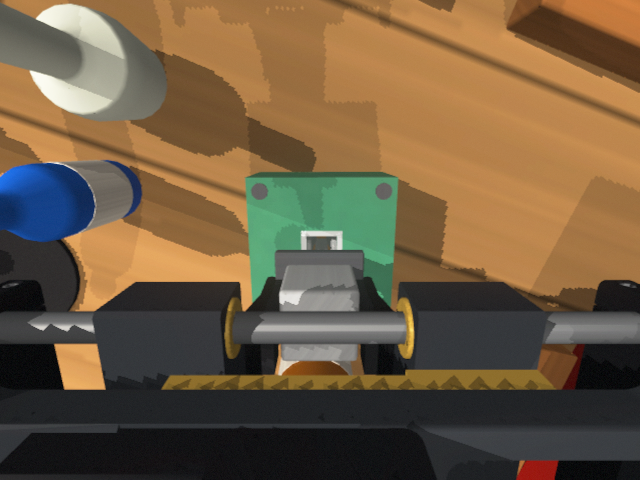

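View pics/s8.png

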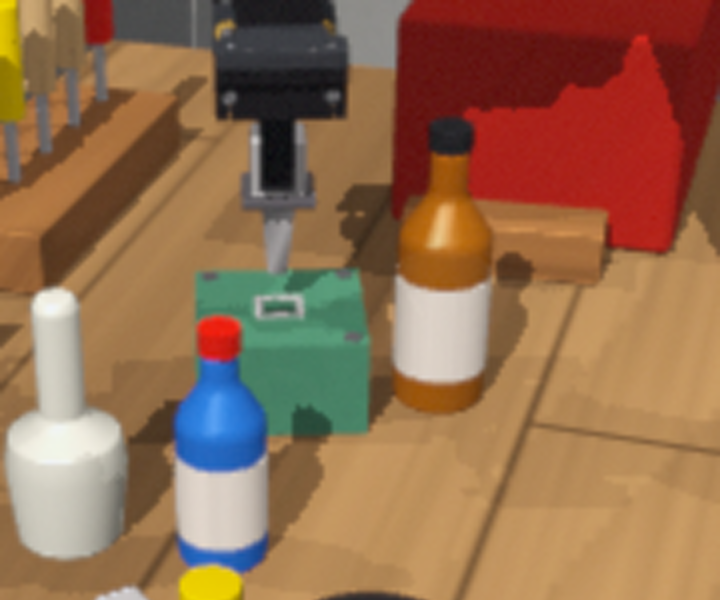

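>>> {"fn": "jog_arm", "kwargs": {"increments": [[[0,0,-0.2,-0.0005,-0.0024,0,1],[0,0,-0.2,-0.0005,-0.0026,-0.01,1],[0,0,-0.2,-0.0005,-0.0026,-0.02,1],[0,0,-0.2,-0.0005,-0.0026,-0.03,1],[0,0,-0.2,-0.0005,-0.0026,-0.04,1],[0,0,-0.2,-0.0005,-0.0026,-0.04,1]]]}}

```text
time: 7.9
position: [0.5727, -0.2177, 0.1155]
tool_rot: [-0.117, 0.698, -0.697, 0.117]
ft_force: [0.1, -0.1, -5.1]
grip_width: 0.0339
```

```bash
python3 wp.py w9
```

```text
7.9 [ 0.5727 -0.2177  0.1155] jaw -70.94 down [-3.e-04  7.e-04 -1.e+00] F [ 0.1  -0.09 -5.12] w 0.0339
```

View pics/w9.png

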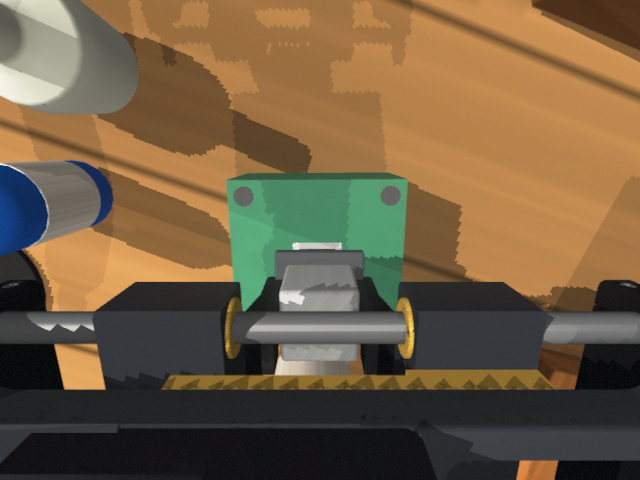

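>>> {"fn": "jog_arm", "kwargs": {"increments": [[[0,0,0,0.0003,0.0005,-0.006,1],[0,0,0,0.0003,0.0005,-0.012,1],[0,0,0,0.0003,0.0005,-0.018,1],[0,0,0,0.0003,0.0005,-0.021,1],[0,0,0,0.0003,0.0005,-0.021,1]]]}}

```text
time: 8.45
position: [0.5733, -0.2166, 0.0946]
tool_rot: [-0.117, 0.698, -0.697, 0.117]
ft_force: [0.3, 2.4, -7.7]
grip_width: 0.0334
```

>>> {"fn": "jog_arm", "kwargs": {"increments": [[[0,0,0,0,-0.0004,-0.0015,1],[0,0,0,0,-0.0004,-0.0015,1],[0,0,0,0,-0.0004,-0.0015,1]]]}}

```text
time: 8.75
position: [0.5733, -0.2164, 0.0931]
tool_rot: [-0.117, 0.698, -0.697, 0.117]
ft_force: [0.9, 4.2, -4.8]
grip_width: 0.034
```

```bash
python3 wp.py w10;python3 -c "
from h import *
print(get_obs()['moment'])
im=camera('side')[:,:,::-1]
cv2.imwrite('pics/s10.png',cv2.resize(im[130:250,260:440],None,fx=4.4,fy=4.4,interpolation=cv2.INTER_CUBIC)[:600])"
```

```text
8.75 [ 0.5733 -0.2164  0.0931] jaw -70.96 down [ 2.0e-04  2.4e-03 -1.0e+00] F [ 0.91  4.18 -4.8 ] w 0.034
[ 1.03135888 -0.13151394  0.07177931]
```

View pics/s10.png

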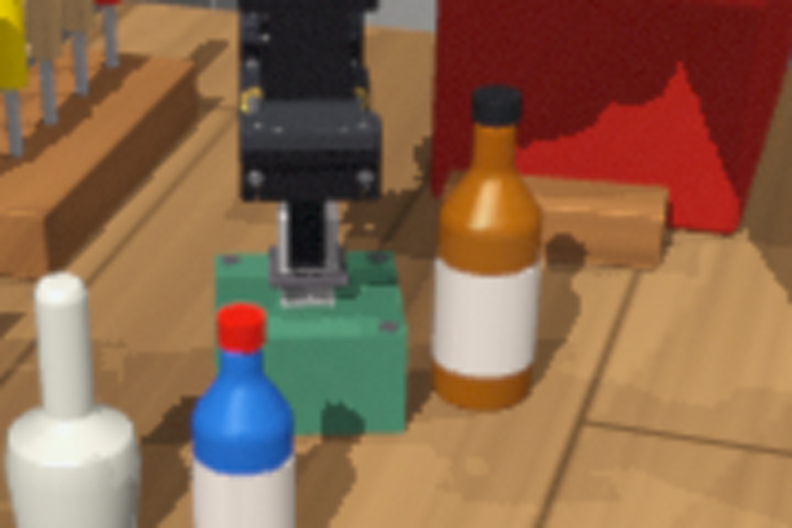

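>>> {"fn": "jog_arm", "kwargs": {"increments": [[[0,0,0,0,0.0012,0,1],[0,0,0,0,0.0012,-0.001,1],[0,0,0,0,0.0012,-0.001,1],[0,0,0,0,0.0012,-0.001,1]]]}}

```text
time: 9.25
position: [0.5735, -0.2161, 0.0923]
tool_rot: [-0.117, 0.698, -0.697, 0.117]
ft_force: [-1.0, 0.1, -3.7]
grip_width: 0.0337
```

```bash
python3 wp.py w11
```

```text
9.25 [ 0.5735 -0.2161  0.0923] jaw -70.95 down [ 7.e-04  1.e-03 -1.e+00] F [-0.98  0.13 -3.68] w 0.0337
```

>>> {"fn": "jog_arm", "kwargs": {"increments": [[[0,0,0,0,0,-0.0015,1],[0,0,0,0,0,-0.0015,1],[0,0,0,0,0,-0.0015,1]]]}}

```text
time: 9.6
position: [0.5736, -0.2162, 0.0916]
tool_rot: [-0.117, 0.698, -0.697, 0.117]
ft_force: [-2.2, 2.0, 4.2]
grip_width: 0.0337
```

Resistance met with the shoulder about 13 mm proud. Releasing now.

>>> {"fn": "jog_arm", "kwargs": {"increments": [[[0,0,0,0,0,0.0003,0.2],[0,0,0,0,0,0.0003,-0.3],[0,0,0,0,0,0.0003,-1],[0,0,0,0,0,0.0003,-1],[0,0,0,0,0,0.0003,-1],[0,0,0,0,0,0.0003,-1]]]}}

```text
time: 10.2
position: [0.5738, -0.2163, 0.0919]
tool_rot: [-0.116, 0.697, -0.697, 0.118]
ft_force: [0.2, -0.1, 0.2]
grip_width: 0.0668
```

```bash
python3 wp.py w12
```

```text
10.2 [ 0.5738 -0.2163  0.0919] jaw -70.95 down [ 1.5e-03  4.0e-04 -1.0e+00] F [ 0.22 -0.09  0.17] w 0.0668
```

View pics/w12.png

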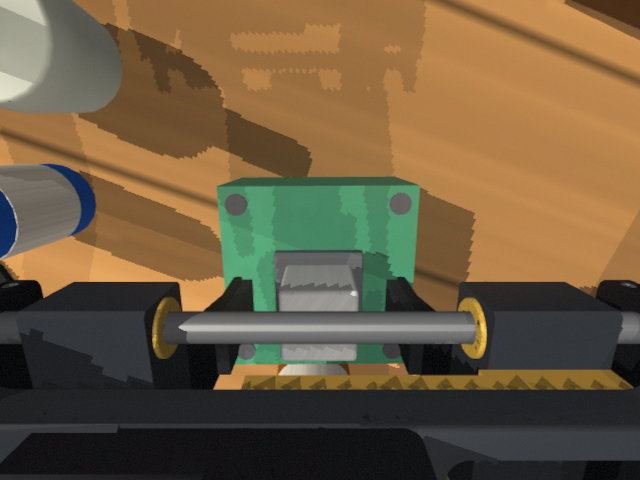

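>>> {"fn": "jog_arm", "kwargs": {"increments": [[[0,0,0,0,0,0.03,-1],[0,0,0,0,0,0.08,-1],[0,0,0,0,0,0.13,-1],[0,0,0,0,0,0.18,-1],[0,0,0,0,0.03,0.2,-1],[0,0,0,0,0.08,0.2,-1],[0,0,0,0,0.13,0.2,-1],[0,0,0,0,0.17,0.2,-1]]]}}

```text
time: 11.05
position: [0.5732, -0.044, 0.2923]
tool_rot: [-0.116, 0.698, -0.697, 0.118]
ft_force: [0.2, -0.2, -0.3]
grip_width: 0.0869
```

>>> {"fn": "jog_arm", "kwargs": {"increments": [[[0,0,0,0,0.01,0,-1],[0,0,0,0,0.01,0,-1]]]}}

```text
time: 11.25
position: [0.573, -0.0324, 0.2925]
tool_rot: [-0.117, 0.697, -0.697, 0.119]
ft_force: [0.3, -0.2, -0.4]
grip_width: 0.0871
```

```bash
python3 wp.py w13
```

```text
11.25 [ 0.573  -0.0324  0.2925] jaw -70.75 down [ 2.1e-03  6.0e-04 -1.0e+00] F [ 0.27 -0.25 -0.43] w 0.0871
```

View pics/w13.png

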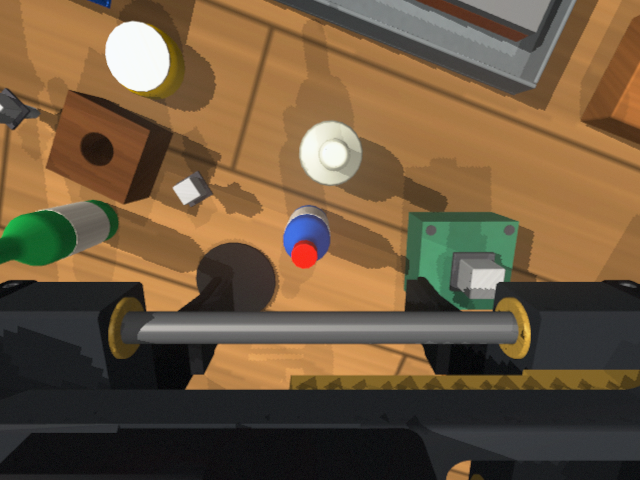

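```bash
python3 - <<'E'
from quad import *
i,im=load("w13")
cv2.imwrite("pics/w13s.png",cv2.resize(im[105:205,280:400],None,fx=6,fy=6,interpolation=cv2.INTER_CUBIC))
g=im[100:210,270:400].astype(int)
m=((g.min(2)>120)).astype(np.uint8)
cs,_=cv2.findContours(m,cv2.RETR_EXTERNAL,cv2.CHAIN_APPROX_NONE);c=max(cs,key=cv2.contourArea)
e=cv2.fitEllipse(c);e0=(e[0][0]+270,e[0][1]+100);print(e0,e[1])
for z in(.03,.05,.06):print("head",z,ray(i,*e0,z).round(4))
E
```

```text
(329.7414016723633, 152.4219093322754) (61.15864181518555, 63.067264556884766)
head 0.03 [ 0.6436 -0.0218  0.03  ]
head 0.05 [ 0.6434 -0.0212  0.05  ]
head 0.06 [ 0.6434 -0.0209  0.06  ]
```

View pics/w13s.png

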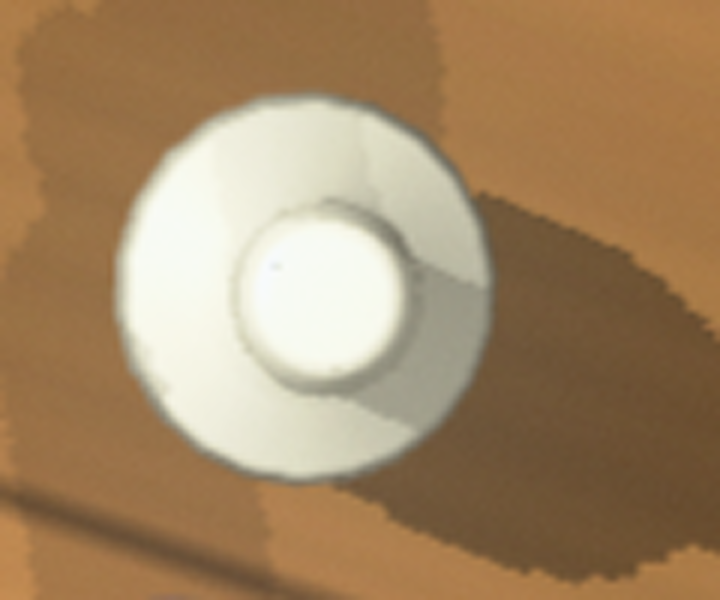

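```bash
python3 - <<'E'
from quad import *
i,im=load("w13")
for z in(.15,.156):print(ray(i,280+(323-2.5)/6,105+(292-2.5)/6,z).round(4))
brightquad("w13",(450,250,512,297),150,.120)
E
```

```text
[ 0.6433 -0.0213  0.15  ]
[ 0.6432 -0.0211  0.156 ]
w13 rect [ 577.9 -213.9] [21.9 33.6] ang 19.2 centroid 578.6 -212.7
```

>>> {"fn": "jog_arm", "kwargs": {"increments": [[[0,0.1,0,0.045,0.007,0,-1],[0,0.1,0,0.07,0.011,0,-1],[0,0.1,0,0.07,0.011,0,-1],[0,0.1,0,0.07,0.011,-0.04,-1],[0,0.1,0,0.07,0.011,-0.08,-1],[0,0.1,0,0.07,0.011,-0.11,-1],[0,0.1,0,0.07,0.011,-0.11,-1]]]}}

```text
time: 12.0
position: [0.6391, -0.0244, 0.1773]
tool_rot: [-0.121, 0.699, -0.696, 0.113]
ft_force: [-1.0, 0.7, -0.9]
grip_width: 0.0867
```

```bash
python3 wp.py w14
```

```text
12.0 [ 0.6391 -0.0244  0.1773] jaw -70.98 down [-0.011   0.0015 -0.9999] F [-0.99  0.68 -0.87] w 0.0867
```

View pics/w14.png

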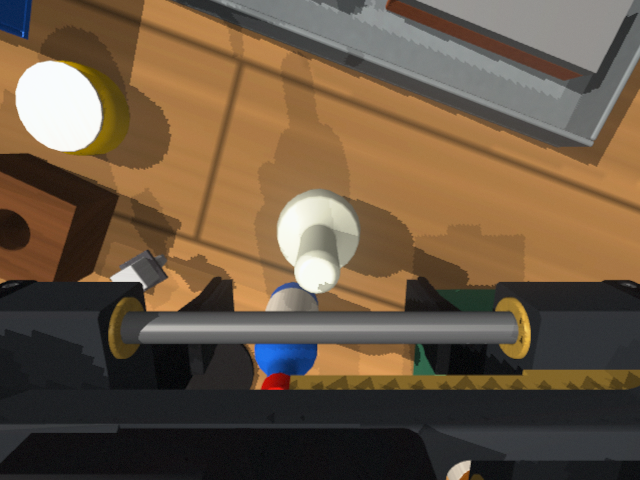

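>>> {"fn": "jog_arm", "kwargs": {"increments": [[[0,-0.6,0,0.004,0.003,0,-1],[0,-0.6,0,0.004,0.003,-0.025,-1],[0,-0.6,0,0.004,0.003,-0.05,-1],[0,-0.6,0,0.004,0.003,-0.07,-1],[0,-0.6,0,0.004,0.003,-0.077,-1],[0,-0.6,0,0.004,0.003,-0.077,-1],[0,-0.6,0,0.004,0.003,-0.077,-1]]]}}

```text
time: 12.75
position: [0.6469, -0.0219, 0.1052]
tool_rot: [0.114, -0.697, 0.698, -0.12]
ft_force: [0.5, -0.4, -0.0]
grip_width: 0.087
```

```bash
python3 wp.py w15
```

```text
12.75 [ 0.6469 -0.0219  0.1052] jaw -70.97 down [ 8.9e-03 -3.0e-04 -1.0e+00] F [ 0.46 -0.42 -0.01] w 0.087
```

View pics/w15.png

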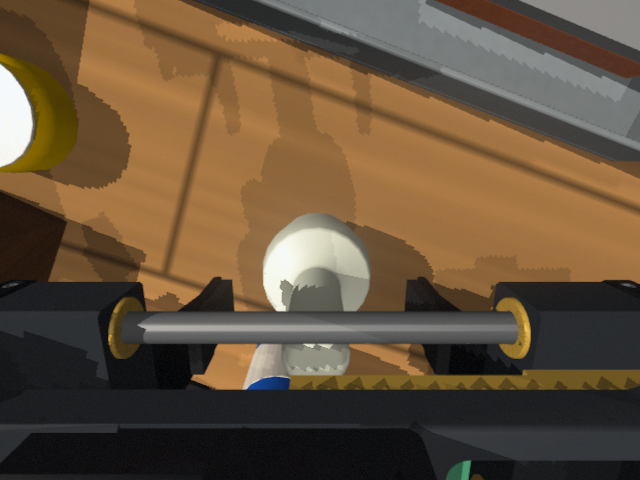

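>>> {"fn": "jog_arm", "kwargs": {"increments": [[[0,0.5,0,-0.0035,0.0007,-0.004,-1],[0,0.5,0,-0.0035,0.0007,-0.004,-1],[0,0.5,0,-0.0035,0.0007,-0.004,-1]]]}}

```text
time: 13.1
position: [0.6436, -0.0212, 0.1017]
tool_rot: [0.117, -0.697, 0.698, -0.117]
ft_force: [0.1, -0.4, -0.1]
grip_width: 0.0867
```

```bash
python3 wp.py w16
```

```text
13.1 [ 0.6436 -0.0212  0.1017] jaw -70.96 down [ 1.e-03 -5.e-04 -1.e+00] F [ 0.13 -0.43 -0.07] w 0.0867
```

>>> {"fn": "jog_arm", "kwargs": {"increments": [[[0,0,0,0,0,0,0.3],[0,0,0,0,0,0,0.4],[0,0,0,0,0,0,0.5],[0,0,0,0,0,0,1],[0,0,0,0,0,0,1],[0,0,0,0,0,0,1],[0,0,0,0,0,0,1],[0,0,0,0,0,0,1]]], "squeeze": 58}}

```text
time: 13.95
position: [0.6436, -0.0212, 0.1016]
tool_rot: [0.117, -0.697, 0.698, -0.117]
ft_force: [1.0, -0.1, -1.2]
grip_width: 0.0308
```

```bash
python3 wp.py w17
```

```text
13.95 [ 0.6436 -0.0212  0.1016] jaw -70.96 down [ 8.e-04 -4.e-04 -1.e+00] F [ 1.04 -0.15 -1.16] w 0.0308
```

View pics/w17.png

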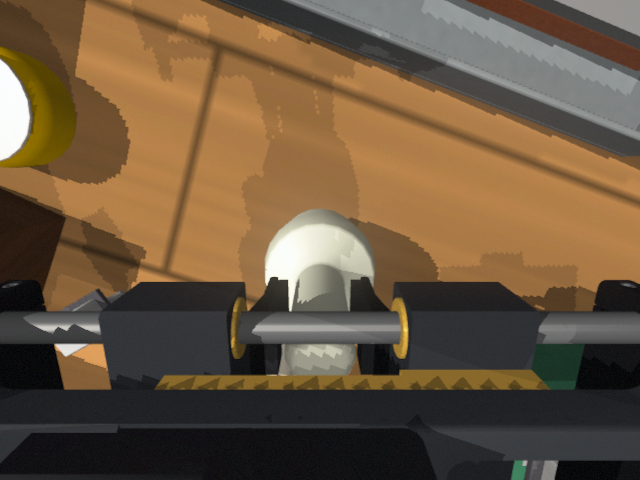

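>>> {"fn": "jog_arm", "kwargs": {"increments": [[[0,0,0,0,0,0,1],[0,0,0,0,0,0,1],[0,0,0,0,0,0,1]]]}}

```text
time: 14.3
position: [0.6436, -0.0214, 0.1016]
tool_rot: [0.117, -0.697, 0.698, -0.117]
ft_force: [0.3, -0.8, 0.1]
grip_width: 0.0263
```

>>> {"fn": "jog_arm", "kwargs": {"increments": [[[0,0,0,0,0,0.02,1],[0,0,0,0,0,0.06,1],[0,0,0,0,0,0.11,1],[0,0,0,0,0,0.15,1],[0,0,0,0,0,0.16,1],[0,0,0,-0.01,-0.03,0.16,1],[0,0,0,-0.025,-0.07,0.16,1],[0,0,0,-0.04,-0.11,0.16,1]]]}}

```text
time: 15.1
position: [0.6017, -0.1312, 0.2591]
tool_rot: [-0.119, 0.698, -0.697, 0.117]
ft_force: [1.0, -0.2, -2.6]
grip_width: 0.0263
```

```bash
python3 wp.py w18; python3 -c "
from h import *
im=camera('side')[:,:,::-1]
cv2.imwrite('pics/s18.png',im)"
```

```text
15.1 [ 0.6017 -0.1312  0.2591] jaw -70.85 down [-0.0033  0.0011 -1.    ] F [ 0.97 -0.24 -2.57] w 0.0263
```

View pics/s18.png

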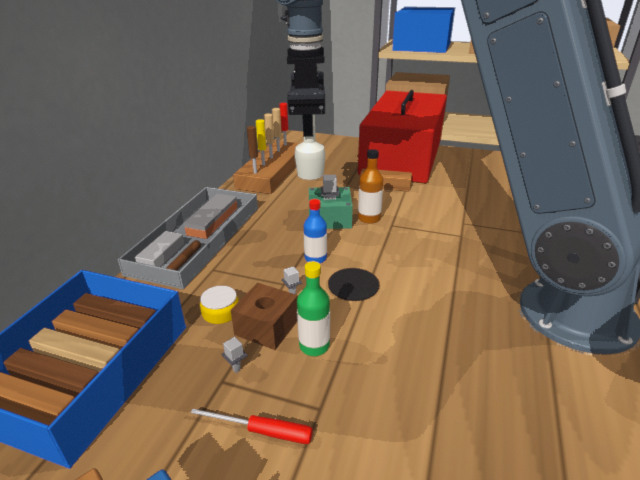

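>>> {"fn": "jog_arm", "kwargs": {"increments": [[[0,-0.2,0,-0.014,-0.04,0,1],[0,-0.2,0,-0.028,-0.08,0,1],[0,-0.2,0,-0.028,-0.085,0,1],[0,-0.2,0,-0.028,-0.085,-0.02,1],[0,-0.2,0,-0.028,-0.085,-0.03,1],[0,-0.2,0,-0.028,-0.085,-0.03,1]]]}}

```text
time: 15.8
position: [0.5706, -0.219, 0.2256]
tool_rot: [-0.118, 0.699, -0.696, 0.113]
ft_force: [0.4, -0.0, -4.8]
grip_width: 0.0266
```

```bash
python3 wp.py w19; python3 -c "
from h import *
im=camera('side')[:,:,::-1]
cv2.imwrite('pics/s19.png',cv2.resize(im[100:250,250:430],None,fx=4,fy=4,interpolation=cv2.INTER_CUBIC))"
```

```text
15.8 [ 0.5706 -0.219   0.2256] jaw -71.24 down [-0.008   0.0024 -1.    ] F [ 0.44 -0.02 -4.76] w 0.0266
```

View pics/s19.png

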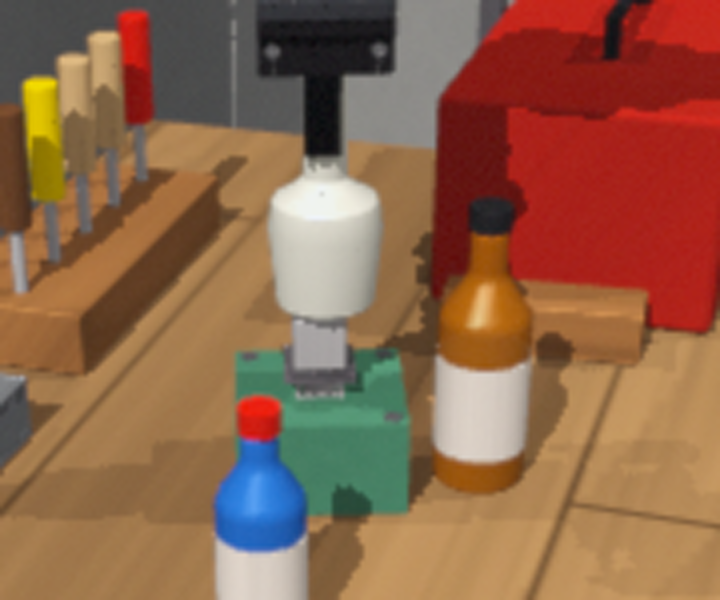

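>>> {"fn": "jog_arm", "kwargs": {"increments": [[[0,-0.2,0.2,0.003,0.0025,0.001,1],[0,-0.2,0.2,0.003,0.0025,0.001,1],[0,-0.2,0.2,0.003,0.0025,0.001,1]]]}}

```text
time: 16.2
position: [0.5759, -0.2172, 0.2299]
tool_rot: [0.116, -0.697, 0.698, -0.117]
ft_force: [0.3, -0.2, -3.7]
grip_width: 0.0264
```

```bash
python3 wp.py w20
```

```text
16.2 [ 0.5759 -0.2172  0.2299] jaw -70.96 down [ 0.0017 -0.0016 -1.    ] F [ 0.25 -0.23 -3.69] w 0.0264
```

View pics/w20.png

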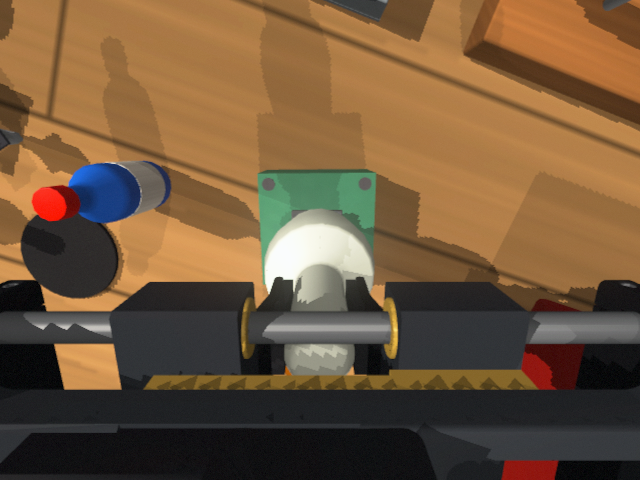

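>>> {"fn": "jog_arm", "kwargs": {"increments": [[[0,0,0,-0.0015,0.001,-0.003,1],[0,0,0,-0.002,0.001,-0.006,1],[0,0,0,-0.002,0.001,-0.009,1],[0,0,0,-0.002,0.001,-0.011,1],[0,0,0,-0.002,0.001,-0.012,1]]]}}

```text
time: 16.75
position: [0.5739, -0.2164, 0.2189]
tool_rot: [0.116, -0.697, 0.698, -0.117]
ft_force: [-2.0, 1.5, 6.4]
grip_width: 0.0262
```

```bash
python3 wp.py w21
```

```text
16.75 [ 0.5739 -0.2164  0.2189] jaw -70.98 down [ 0.0022 -0.0017 -1.    ] F [-2.03  1.52  6.41] w 0.0262
```

>>> {"fn": "jog_arm", "kwargs": {"increments": [[[0,0,0,0,0,-0.003,1],[0,0,0,0,0,-0.005,1],[0,0,0,0,0,-0.007,1],[0,0,0,0,0,-0.008,1],[0,0,0,0,0,-0.008,1]]]}}

```text
time: 17.3
position: [0.5742, -0.2165, 0.2129]
tool_rot: [0.116, -0.696, 0.698, -0.118]
ft_force: [-2.3, 1.8, 9.0]
grip_width: 0.0261
```

```bash
python3 wp.py w22; python3 -c "
from h import *
im=camera('side')[:,:,::-1]
cv2.imwrite('pics/s22.png',cv2.resize(im[100:250,250:430],None,fx=4,fy=4,interpolation=cv2.INTER_CUBIC))"
```

```text
17.3 [ 0.5742 -0.2165  0.2129] jaw -70.98 down [ 0.0033 -0.0024 -1.    ] F [-2.34  1.78  9.01] w 0.0261
```

View pics/s22.png

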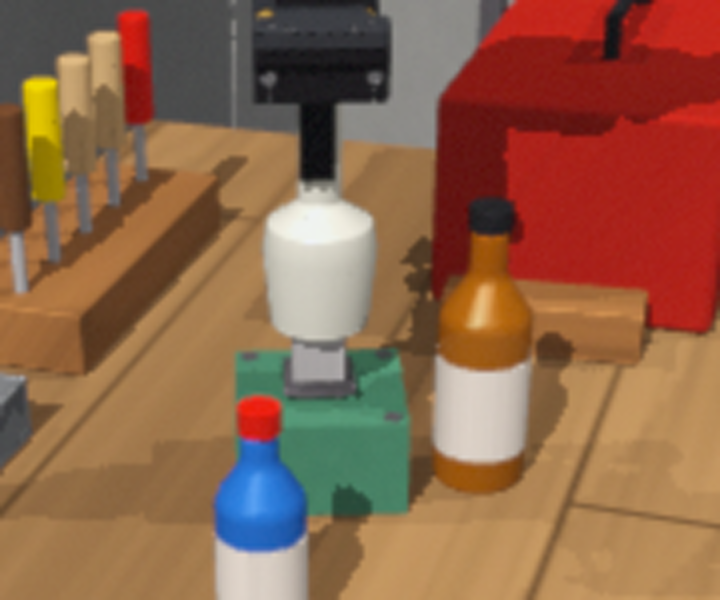

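>>> {"fn": "jog_arm", "kwargs": {"increments": [[[0.1,0.2,0,0,0,-0.002,1],[0.1,0.2,0,0,0,-0.004,1],[0.1,0.2,0,0,0,-0.006,1],[0.1,0.2,0,0,0,-0.007,1],[0.1,0.2,0,0,0,-0.007,1]]]}}

```text
time: 17.9
position: [0.5747, -0.2167, 0.2088]
tool_rot: [0.116, -0.697, 0.698, -0.117]
ft_force: [-2.9, 1.4, 12.1]
grip_width: 0.0263
```

```bash
python3 wp.py w23
```

```text
17.9 [ 0.5747 -0.2167  0.2088] jaw -70.98 down [ 0.0018 -0.0017 -1.    ] F [-2.86  1.35 12.12] w 0.0263
```

>>> {"fn": "jog_arm", "kwargs": {"increments": [[[0,0,0,0,0,-0.002,1],[0,0,0,0,0,-0.004,1],[0,0,0,0,0,-0.006,1],[0,0,0,0,0,-0.006,1]]]}}

```text
time: 18.35
position: [0.5749, -0.2167, 0.2084]
tool_rot: [0.116, -0.696, 0.699, -0.118]
ft_force: [-7.1, 3.1, 25.0]
grip_width: 0.0265
```

```bash
python3 wp.py w24; python3 -c "
from h import *
im=camera('side')[:,:,::-1]
cv2.imwrite('pics/s24.png',cv2.resize(im[100:250,250:430],None,fx=4,fy=4,interpolation=cv2.INTER_CUBIC))"
```

```text
18.35 [ 0.5749 -0.2167  0.2084] jaw -70.96 down [ 0.0038 -0.003  -1.    ] F [-7.11  3.15 24.96] w 0.0265
```

View pics/s24.png

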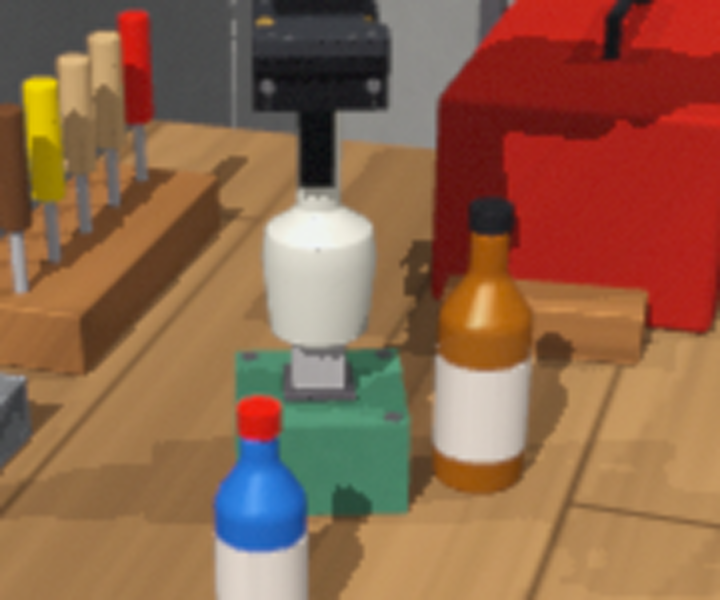

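Position stopped at 0.2084, almost exactly the expected home height (0.2086), while the force jumped. One firmer press to confirm it is seated.

>>> {"fn": "jog_arm", "kwargs": {"increments": [[[0,0.2,0,-0.001,0,-0.006,1],[0,0.2,0,-0.001,0,-0.008,1],[0,0.2,0,-0.001,0,-0.008,1]]]}}

```text
time: 18.75
position: [0.5749, -0.2167, 0.2084]
tool_rot: [0.115, -0.695, 0.699, -0.119]
ft_force: [-6.7, 4.7, 33.2]
grip_width: 0.0265
```

>>> {"fn": "jog_arm", "kwargs": {"increments": [[[0,0,0,0,0,0.01,1],[0,0,0,0,0,0.03,1],[0,0,0,0,0,0.05,1],[0,0,0,0,0,0.08,1],[0,0,0,0,0,0.08,1]]]}}

```text
time: 19.25
position: [0.5774, -0.2182, 0.2922]
tool_rot: [0.113, -0.693, 0.702, -0.121]
ft_force: [1.0, -1.2, -3.0]
grip_width: 0.0261
```

```bash
python3 wp.py w25; python3 -c "
from h import *
im=camera('side')[:,:,::-1]
cv2.imwrite('pics/s25.png',cv2.resize(im[100:250,250:430],None,fx=4,fy=4,interpolation=cv2.INTER_CUBIC))"
```

```text
19.25 [ 0.5774 -0.2182  0.2922] jaw -70.96 down [ 0.0137 -0.0101 -0.9999] F [ 1.02 -1.21 -3.  ] w 0.0261
```

View pics/s25.png

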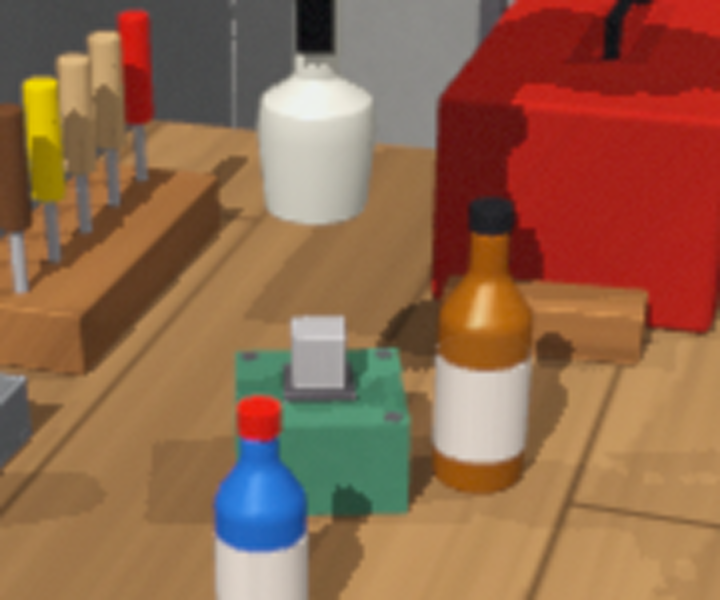

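View pics/w25.png

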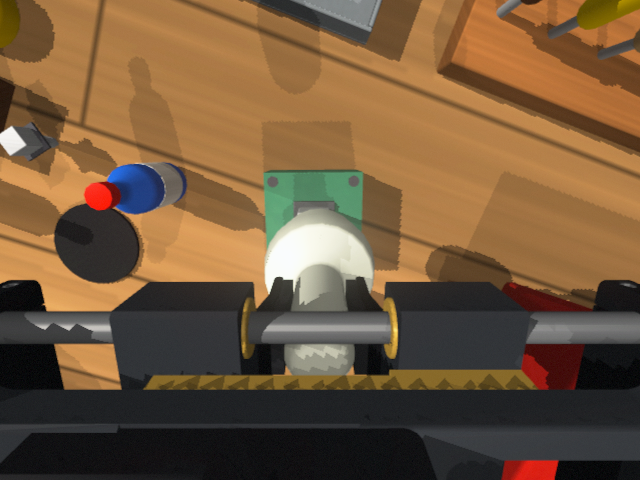

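```bash
python3 - <<'E'
from quad import *
for n,box in(("w1",(265,185,360,276)),("w7",(50,135,150,232)),("w25",(45,203,145,290))):
    i,im=load(n);x0,y0,x1,y1=box
    g=im[y0:y1,x0:x1]; m=((g.max(2)<95)&(g.max(2).astype(int)-g.min(2)<45)).astype(np.uint8)
    m=cv2.morphologyEx(m,cv2.MORPH_OPEN,np.ones((5,5)))
    cs,_=cv2.findContours(m,cv2.RETR_EXTERNAL,cv2.CHAIN_APPROX_NONE);c=cv2.convexHull(max(cs,key=cv2.contourArea))[:,0]+[x0,y0]
    w=np.array([ray(i,u,v,.006)[:2]*1000 for u,v in c],np.float32)
    print(n,cv2.fitEllipse(w),cv2.minEnclosingCircle(w))
S=camera_info("side")
for z in(.107,.110):
  a=np.radians(19)
  for s,t in((1,1),(1,-1),(-1,-1),(-1,1)):
    x=.5735+.017*(s*np.cos(a)-t*np.sin(a));y=-.2165+.017*(s*np.sin(a)+t*np.cos(a))
    print(z,((proj(S,(x,y,z))-[250,100])*4).round(0),end=' ')
E
```

```text
w1 ((439.5804748535156, 42.72618103027344), (107.98684692382812, 108.38092803955078), 134.9263916015625) ((439.361083984375, 42.647281646728516), 54.467994689941406)
w7 ((439.8494873046875, 40.81489181518555), (108.30030059814453, 110.31510162353516), 11.30027961730957) ((439.033203125, 40.63838195800781), 55.818294525146484)
w25 ((440.3561706542969, 40.75808334350586), (108.36112213134766, 110.65972900390625), 25.663166046142578) ((440.1466369628906, 40.56291198730469), 55.57888412475586)
0.107 [287. 339.] 0.107 [286. 316.] 0.107 [338. 316.] 0.107 [341. 338.] 0.11 [287. 335.] 0.11 [286. 312.] 0.11 [339. 311.] 0.11 [341. 334.]
```

Seen anvil-top corners (about y 317 and 338 in the crop) match the projection for z=0.107 (316, 338) and not for 0.110, so it is home. Next, the mallet goes to the pad at (440, 41) mm.

>>> {"fn": "jog_arm", "kwargs": {"increments": [[[0.5,0.7,0,0,0,0,1],[0.5,0.7,0,-0.02,0.04,0,1],[0.5,0.7,0,-0.045,0.085,0,1],[0.5,0.7,0,-0.067,0.128,0,1],[0.5,0.7,0,-0.09,0.17,0,1],[0.5,0.7,0,-0.112,0.213,0,1],[0.5,0.7,0,-0.137,0.25,0,1],[0.5,0.7,0,-0.137,0.26,0,1]]]}}

```text
time: 20.15
position: [0.4316, 0.047, 0.2858]
tool_rot: [-0.124, 0.7, -0.694, 0.113]
ft_force: [-1.2, -0.7, -3.7]
grip_width: 0.0266
```

>>> {"fn": "jog_arm", "kwargs": {"increments": [[[0,0,0,0,0,0,1],[0,0,0,0,0,0,1]]]}}

```text
time: 20.35
position: [0.431, 0.047, 0.2848]
tool_rot: [-0.125, 0.7, -0.694, 0.112]
ft_force: [0.3, -0.2, -4.0]
grip_width: 0.0262
```

```bash
python3 wp.py w26
```

```text
20.35 [0.431  0.047  0.2848] jaw -70.72 down [-0.0195  0.0063 -0.9998] F [ 0.25 -0.25 -4.04] w 0.0262
```

View pics/w26.png

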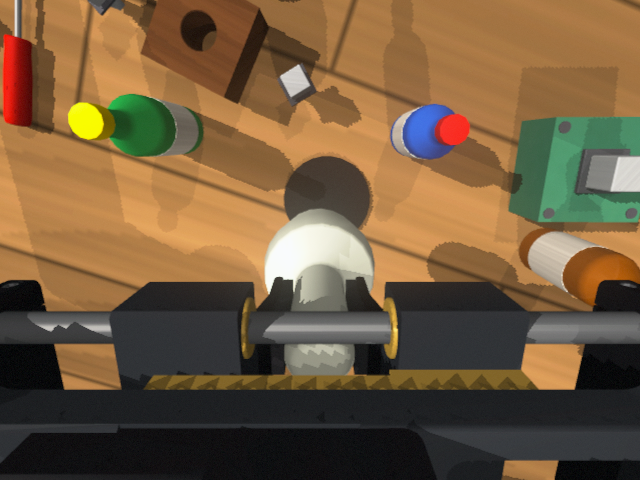

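>>> {"fn": "jog_arm", "kwargs": {"increments": [[[-0.4,-1.1,-0.2,0.009,-0.0055,0,1],[-0.4,-1.1,-0.2,0.009,-0.0055,-0.03,1],[-0.4,-1.1,-0.2,0.009,-0.0055,-0.07,1],[-0.4,-1.1,-0.2,0.009,-0.0055,-0.11,1],[-0.4,-1.1,-0.2,0.009,-0.0055,-0.14,1],[-0.4,-1.1,-0.2,0.009,-0.0055,-0.155,1],[-0.4,-1.1,-0.2,0.009,-0.0055,-0.155,1],[-0.4,-1.1,-0.2,0.009,-0.0055,-0.155,1]]]}}

```text
time: 21.2
position: [0.4424, 0.0398, 0.13]
tool_rot: [0.116, -0.697, 0.698, -0.117]
ft_force: [-0.9, 0.6, -3.8]
grip_width: 0.026
```

```bash
python3 wp.py w27
```

```text
21.2 [0.4424 0.0398 0.13  ] jaw -71.06 down [ 0.0023 -0.0014 -1.    ] F [-0.88  0.59 -3.83] w 0.026
```

>>> {"fn": "jog_arm", "kwargs": {"increments": [[[0.1,0.1,0,-0.002,0.0015,-0.01,1],[0.1,0.1,0,-0.002,0.0015,-0.017,1],[0.1,0.1,0,-0.002,0.0015,-0.02,1],[0.1,0.1,0,-0.002,0.0015,-0.022,1],[0.1,0.1,0,-0.002,0.0015,-0.022,1]]]}}

```text
time: 21.75
position: [0.4405, 0.0415, 0.1084]
tool_rot: [0.116, -0.697, 0.697, -0.117]
ft_force: [-0.8, -0.1, -3.7]
grip_width: 0.0262
```

```bash
python3 wp.py w28;python3 -c "
from h import *
im=camera('side')[:,:,::-1]
cv2.imwrite('pics/s28.png',cv2.resize(im[170:340,250:450],None,fx=3.5,fy=3.5,interpolation=cv2.INTER_CUBIC))"
```

```text
21.75 [0.4405 0.0415 0.1084] jaw -71.03 down [ 1.6e-03  2.0e-04 -1.0e+00] F [-0.82 -0.13 -3.68] w 0.0262
```

View pics/s28.png

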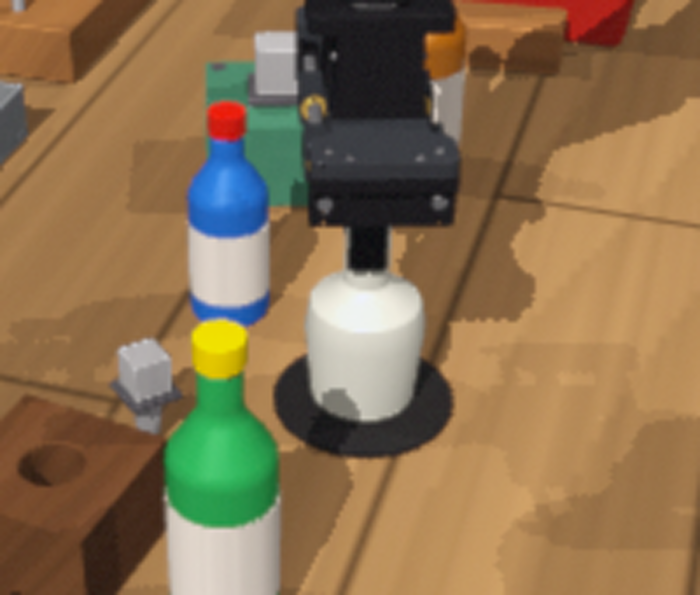

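Mallet over the pad, just above it. Lowering until contact.

>>> {"fn": "jog_arm", "kwargs": {"increments": [[[0,0.1,0,0,0,-0.001,1],[0,0.1,0,0,0,-0.0015,1],[0,0.1,0,0,0,-0.0015,1]]]}}

```text
time: 22.15
position: [0.441, 0.0414, 0.1075]
tool_rot: [0.116, -0.697, 0.697, -0.117]
ft_force: [-0.4, -0.8, -0.6]
grip_width: 0.0265
```

>>> {"fn": "jog_arm", "kwargs": {"increments": [[[0,0,0,0,0,-0.001,1],[0,0,0,0,0,-0.001,1],[0,0,0,0,0,-0.001,0.3],[0,0,0,0,0,-0.0005,0],[0,0,0,0,0,0,-1],[0,0,0,0,0,0,-1],[0,0,0,0,0,0,-1],[0,0,0,0,0,0,-1]]]}}

```text
time: 22.95
position: [0.441, 0.0414, 0.1074]
tool_rot: [0.116, -0.697, 0.697, -0.117]
ft_force: [1.0, -0.0, 0.1]
grip_width: 0.0627
```

```bash
python3 wp.py w29
```

```text
22.95 [0.441  0.0414 0.1074] jaw -71.03 down [ 1.1e-03  1.0e-04 -1.0e+00] F [ 0.97 -0.03  0.09] w 0.0627
```

View pics/w29.png

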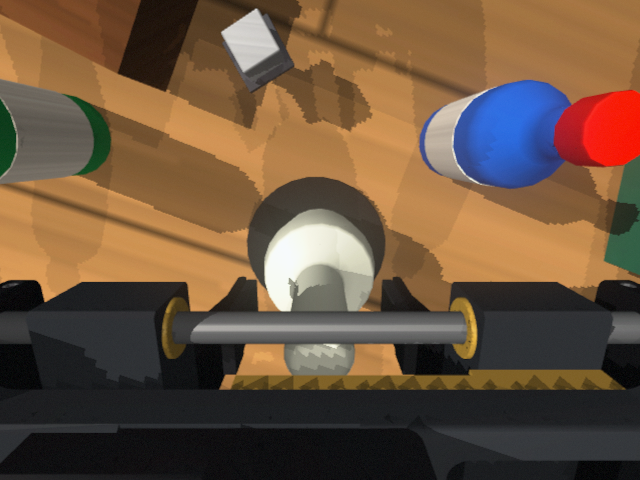

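>>> {"fn": "jog_arm", "kwargs": {"increments": [[[0,0,0,0,0,0.02,-1],[0,0,0,0,0,0.06,-1],[0,0,0,0,0,0.1,-1],[0,0,0,0,0,0.15,-1],[0,0,0,0,0,0.19,-1],[0,0,0,0,0,0.2,-1],[0,0,0,0,-0.05,0.2,-1],[0,0,0,0,-0.1,0.2,-1]]]}}

```text
time: 23.8
position: [0.4407, -0.0582, 0.3074]
tool_rot: [0.118, -0.697, 0.697, -0.119]
ft_force: [1.5, -0.4, -0.9]
grip_width: 0.0873
```

>>> {"fn": "jog_arm", "kwargs": {"increments": [[[0,0,0,0,-0.05,0,-1],[0,0,0,0,-0.1,0,-1],[0,0,0,0,-0.15,0,-1],[0,0,0,0,-0.2,0,-1],[0,0,0,0,-0.25,0,-1],[0,0,0,0,-0.3,0,-1],[0,0,0,0,-0.3,0,-1],[0,0,0,0,-0.3,0,-1]]]}}

```text
time: 24.6
position: [0.4398, -0.3586, 0.3055]
tool_rot: [-0.117, 0.698, -0.696, 0.117]
ft_force: [-0.5, 0.9, 0.0]
grip_width: 0.0868
```

```bash
python3 -c "
from h import *
o=get_obs();print(o['time'],o['position'],o['ft_force'],o['joint_velocities'])
for n in('top','side'): cv2.imwrite(f'pics/{n}F.png',camera(n)[:,:,::-1])"
```

```text
24.6 [ 0.43976947 -0.35863486  0.30551237] [-0.5238936   0.85760869  0.02748224] [ 0.03808972 -0.03148525  0.03433014  0.0047219   0.0085163   0.00126156]
```

View pics/topF.png

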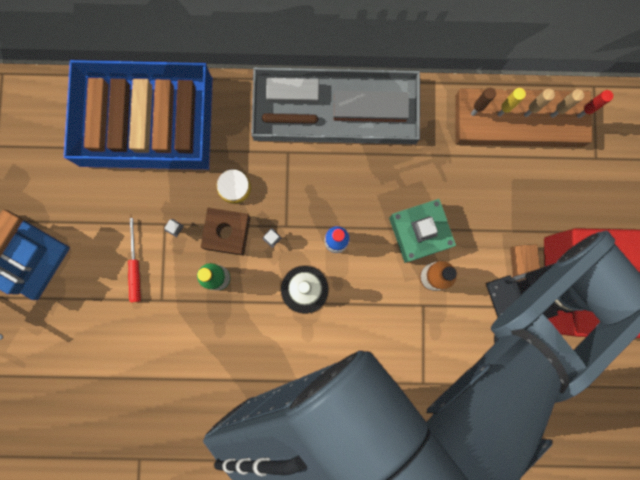

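View pics/sideF.png

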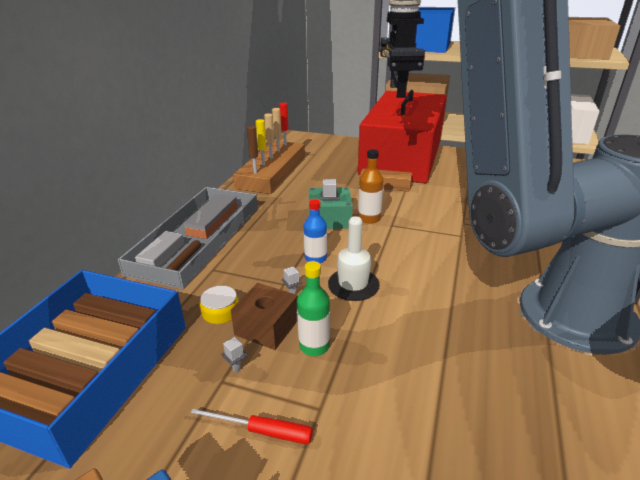

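The mallet stands upright on the pad at (304,288) in the top view, and the anvil is seated at (425,229). The bottles, tin, screwdriver and look-alikes are at the same pixels as in the first image.

```bash
python3 -c "
from rig import *
print(hand_in())"
```

```text
the job is handed in; nothing more can be done
None
```

The job is done and was handed in at about 25 s. The anvil is home in the green block and the mallet stands upright on the black pad.

- **Anvil:** I took the largest anvil from the stand and set it in the socket with its shoulder about 13 mm proud, then released it. I pressed it down with the mallet face. The travel stopped at 0.2084 m, against an expected home height of 0.2086 m. The force then rose from 12 to 33 N with no further movement.
- **Home check:** In the side view, the anvil's top corners matched a top height of 107 mm above the bench and not 110 mm.
- **Mallet:** It was lowered to light contact near the pad's centre and let go. The last pictures show it upright.
- **Other things on the bench:** In the last top and side views, the bottles, wax tin, screwdriver and look-alikes are where they started. The arm partly hides the wooden blank in the top view, so I could not fully check that one. Nothing went near it.
- **Disagreements:** The measurements of the pad's and socket's positions differed by about 2 mm between views. While setting the anvil in the socket there was a sideways force of about 4 N, which I corrected before letting go. No check failed.

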